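Close a sample case: quarter-turn fastener, then hold the cover down

TASK

The sample case on the bench is loaded and open. Pick up its blue cover by the black wing, set it lip-down in the case so that it rests on the black rubber seal, and only then turn the quarter-turn wing until it lines up with the white marks on the cover and the case's key slot; then push the cover down flush against the case rim and finish while still holding it pressed there, without letting go. Leave the stain bottle, the red magnet and the yellow timer where they are.

Things in the scene. Friction and masses are not known exactly. Their poses are not given: they have to be found in the camera images.
- case: Grey sample case fixed to the bench, 116 (own x) x 150 (own y) x 58 mm high, four tubes lying inside; origin at the centre of its underside, z up. Open at the top: the opening is 88 (x) x 122 (y) mm inside the 14 mm wide rim; the rim's top is at z = 58.
- case_seal (a point): Centre of the opening at the height of the relaxed seal's top, case z = 66; does not move with the seal. The seal is a black rubber frame on the rim, sprung: it can be pushed 8 mm down to the rim, starts to yield at about 4.5 N and takes about 12 N at the rim (the cover's weight of about 3 N helps).
- case_slot (a point): Centre of the key slot's mouth, case z = 51, in the top of an aluminium block (34 x 54 mm) in the middle of the bay. The slot is 16 mm wide and 40 mm long, the long side along y: the cover goes fully down only with the fastener's key along this slot; otherwise it stops 5 mm short.
- cover: Loose blue cover, about 0.31 kg, lying lip-down; origin at the centre of the lip's underside, z up. Flange 114 (x) x 148 (y) mm, from z = 14 to 19, white marks along y; round-edged lip 82 x 116 mm below, 3 mm play per side in the case. Either way round fits. Its origin is at case z = 52 resting on the seal, 44 when flush on the rim.
- wing (a joint): Angle of the quarter-turn fastener in the cover, rad, growing anticlockwise from above: 0 = wing and key along the cover's y axis, on the white marks; starts between 0.8 and 1.4; travel -0.6 to 1.75, no stop at 0. It turns stiffly (0.08 N m) and stays where it is left, also while the cover is carried by the wing.
- wing_grip (a point): On the fastener's axis, mid-height of the wing, 35 mm above the cover's origin; own y along the wing. The wing is a black bar 46 (y) x 12 (x) mm, from 21 to 47 mm above the cover's origin, white line on top, on a steel disc 52 mm across (top at 22.5 mm). The key below (30 x 8 mm, its bottom 2 mm above the cover's origin) turns with it, same way.
- stain_bottle: Dark blue stain bottle with white cap, 38 x 38 x 85 mm, standing; origin at the centre of its underside. Bystander.
- magnet_puck: Red round magnet, 36 mm across, 12 mm high; origin at the centre of its underside. Bystander.
- timer_yellow: Yellow timer bar, 16 x 52 x 16 mm; origin at the centre of its underside. Bystander.

How it is judged:
By the outcome, as a careful person would: the job done as asked, in the order asked, and still so for the second after the job is handed in, while the arm keeps its last pose, push and grip.
It also fails if it takes over 48 s, if anything falls off the work surface, if the arm or the gripper's body presses on something with over 40 N, if the wrist force passes 120 N, or if a joint passes its speed limit or range.

ROBOT

A 6-joint arm with a two-finger parallel gripper is mounted at the origin on a cart in front of the work surface, level with it; the furniture and walls round the work are solid. World frame = base frame: x ahead of the robot, y to its left, z up, the work surface at z = 0. Lengths are in m, angles in degrees, forces in N, time in s.
With the tool pointing down it reaches from about 0.3 to 0.75 m from the base axis. Payload 8.5 kg.
Tool frame: the origin (TCP) lies midway between the tips of the shut fingers; the grasp point (between the pads) lies 19 mm behind it; z points along the fingers, y is the line along which they close (so a half turn about z gives the same grasp; the last joint's range is limited). The gripper opens to 85 mm and grips with 20 to 120 N. Pads are 22 mm wide; open, the fingers measure 114 mm over their backs; the gripper's body (76 mm by 85 mm) begins 54 mm behind the grasp point. The pads swing forward as they close: fully open they stand 13 mm farther back than shut.
Start: joints at [-83.669, 21.807, 74.336, -0, 83.858, -12.336], TCP at [0.176, -0.521, 0.209] pointing down, gripper open.
Joint ranges: [-178.18, 178.18], [-50.72, 133.34], [12.68, 142.11], [-81.47, 261.47], [9.98, 163.14], [-165.26, 165.26]. Speed limits (degrees/s): [136.94, 136.94, 180, 180, 180, 180].

INTERFACE

Orientations are given as a 3x3 rotation matrix whose columns are the frame's x, y, z axes.
In Python, from rig import env, get_image, close_job gives the robot as it stands.
- The arm moves only by the tool step_arm, never from a script. Its argument "targets" is a list of rows, each a list of 2 entries, a list of its own where there are three numbers: the shift along the tool's x, y, z as a fraction of full scale, then the turn, a rotation vector about the tool's x, y, z as a fraction of full scale. In form: [[[x, y, z], [wx, wy, wz]], ...]. A call has 1 to 10 rows; each row is the pose to reach, as a shift and turn from the pose commanded when the call began, along the tool's axes at that moment; what a row does not reach only later rows make up. Full scale, the value 1, is 0.3 m for a shift and 45 degrees for a turn. A row lasts 1/12 s, in which the tool goes at most 41.7 mm and 7.16 degrees, less where a joint would pass 70% of its speed; a pose out of reach is approached as far as the arm can. A call with a number of a shift or a turn outside -1 to 1 is refused whole. A call with a gripper value outside its range is refused whole. "jaw" is the finger opening in mm, from 0 to 85.4, set as the call begins (left out, the last holds). The fingers move at their own pace and stop on an object; "grip_force" is the grip in N (left out, the last holds). Time passes only in rows, so rows that repeat a pose let the fingers close. It gives the time, the measured TCP pose, the force, the opening and the grip force at its end, in the units of the state.
- env.observe(): the state, without advancing time (a new reading comes with each control period).
- get_image(name): name is "scene" or "side" or "wrist"; returns a dict with "img" (480x640x3 uint8, red, green, blue), "z_map" (480x640 float32, m along the optical axis (not along the pixel's ray), 0 where there is no reading), "intrinsics" (3x3 intrinsics, pixels), "rvec" (rotation vector, rad) and "tvec" (3), from world to camera coordinates, as OpenCV has them. Camera axes: x right, y down, z forward; pixel columns grow to the right and rows downward; lengths in m; the calibration is good to about 2 mm. A picture is of the moment at which its call begins.
- close_job(): hands the job in; it is judged then, once.
The state is a dict: "time_s": time; "q": joint angles; "qvel": joint speeds; "joint_efforts": joint torques, N m; "position": TCP position; "tool_rot": TCP orientation; "ft_force": force on the tool from outside, world axes, zero at the start; "wrist_torque": the same for the moment, N m; "grip_width": finger opening in m; "gripper_force": force on a finger pad.
Only numpy, scipy, OpenCV 4.12 (cv2) and the standard library are available. Lean on these libraries where they do the work, as an engineer would, in place of code of your own. Each camera call takes 0.05 s, during which the arm holds its last target. There are 200 camera calls.

## Working session

There is one attempt and no reset: what is moved stays moved. The work goes in short steps, Python scripts to look and compute and a tool call to move; the robot and the scene stay as the last step left them, time stands still between calls to the robot, and variables do not carry over. Pictures are saved under pics/ and viewed, at most 10 in all, crops included, and the job is handed in when it is done.

Besides the shell and the picture viewer there is one more tool, called after "Call:" by a JSON object that holds its "name" and its "arguments". step_arm: Moves the arm, as the interface text tells. Its arguments: {"type":"object","properties":{"targets":{"type":"array","items":{"type":"array"}},"jaw":{"type":"number"},"grip_force":{"type":"number"}},"required":["targets"]}

```bash
mkdir -p pics; ls; cat > h.py <<'E'
import numpy as np, cv2
from rig import env, get_image, close_job
def cap(n):
    d=get_image(n); R=cv2.Rodrigues(np.array(d["rvec"],float))[0]; t=np.array(d["tvec"],float).ravel()
    return d,R,t,np.array(d["intrinsics"],float)
def world(c):  # per-pixel world points from depth
    d,R,t,K=c; z=d["z_map"]; v,u=np.mgrid[:480,:640]
    p=np.stack([(u-K[0,2])/K[0,0]*z,(v-K[1,2])/K[1,1]*z,z],-1)
    return (p-t)@R
def ray(c,uv,h):
    d,R,t,K=c; uv=np.atleast_2d(uv).astype(float)
    r=np.c_[(uv[:,0]-K[0,2])/K[0,0],(uv[:,1]-K[1,2])/K[1,1],np.ones(len(uv))]@R
    o=-R.T@t; return o+r*((h-o[2])/r[:,2])[:,None]
def save(c,n): cv2.imwrite("pics/"+n,c[0]["img"][:,:,::-1])
E
python3 - <<'E'
from h import *
for n in("scene","side"):
    c=cap(n); save(c,n+"0.png"); print(n,(-c[1].T@c[2]).round(3),c[1][2].round(2),(c[0]["z_map"]>0).mean())
s=env.observe(); print(s["time_s"],s["position"],s["tool_rot"],s["grip_width"],s["ft_force"])
E
```

```text
pics
scene [0.064 0.087 1.047] [ 0.46 -0.21 -0.86] 0.9959928385416666
side [ 0.    -0.796  0.766] [ 0.52  0.58 -0.63] 0.9960286458333333
0.1 [ 0.1760153  -0.52075634  0.20797583] [[ 9.47389919e-01  3.20081749e-01 -1.25772311e-04]
 [ 3.20081626e-01 -9.47389033e-01  1.33111224e-03]
 [ 3.06909426e-04 -1.30133972e-03 -9.99999106e-01]] 0.08562954520704436 [-0.62475453 -0.10012999  0.57736747]
```

View pics/scene0.png

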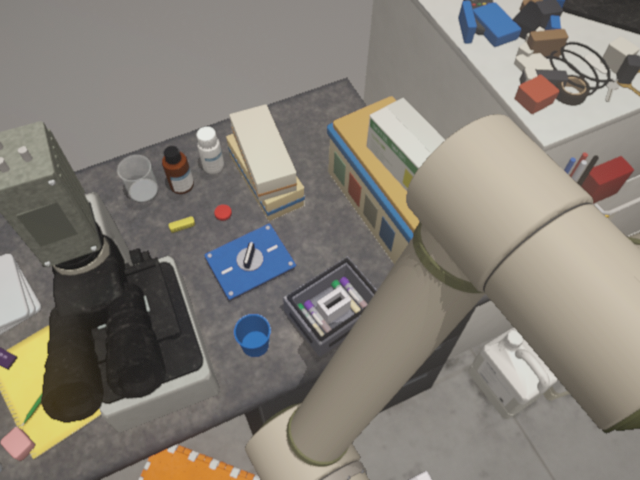

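View pics/side0.png

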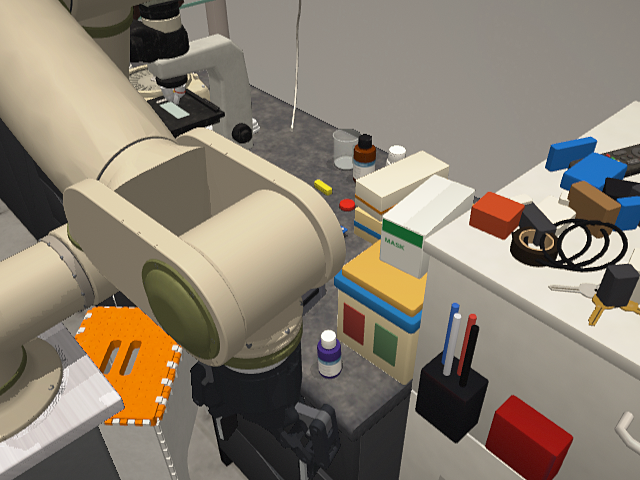

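The scene view shows the cover at about (250,262) with its wing near (249,256), the open case at about (333,303), the magnet at (223,212) and the timer at (181,224). The side view shows the stain bottle at (329,355), close to the gripper, with the arm hiding the case. Next I measure the cover, wing and case.

```bash
python3 - <<'E'
from h import *
c=cap("scene"); W=world(c); im=c[0]["img"]; hsv=cv2.cvtColor(im,cv2.COLOR_RGB2HSV)
v,u=np.mgrid[:480,:640]
def rect(m,h,name):
    m=m.astype(np.uint8); cs=cv2.findContours(m,0,1)[0]; k=max(cs,key=cv2.contourArea).reshape(-1,2)
    P=ray(c,k,h)[:,:2]; r=cv2.minAreaRect((P*1000).astype(np.float32)); B=cv2.boxPoints(r)
    print(name,"centre",np.round(r[0],1),"size",np.round(r[1],1),"ang",round(r[2],2),"px",cv2.minAreaRect(k)[0]); return r
roi=lambda a,b,cc,d:(u>a)&(u<b)&(v>cc)&(v<d)
blue=(hsv[...,0]>100)&(hsv[...,0]<125)&(hsv[...,1]>130)&(hsv[...,2]>90)&roi(200,300,220,305)
print("cover z med",np.median(W[blue][:,2]))
rect(blue,.019,"cover")
# wing top: depth height
w=roi(200,300,220,305)&(W[...,2]>.040); print("wing z",np.median(W[w][:,2]),w.sum())
rect(w,.047,"wing(depth)")
P=W[w][:,:2]; print(P.mean(0)); 
wl=roi(225,275,235,280)&(W[...,2]>.040)&(hsv[...,2]>150)&(hsv[...,1]<60)
q=ray(c,np.c_[u[wl],v[wl]],.047)[:,:2]; e=np.linalg.svd(q-q.mean(0))[2][0]; print("line",q.mean(0),np.degrees(np.arctan2(e[1],e[0])),wl.sum())
wm=roi(205,295,225,300)&(abs(W[...,2]-.019)<.008)&(hsv[...,2]>170)&(hsv[...,1]<60)
q=ray(c,np.c_[u[wm],v[wm]],.019)[:,:2]; e=np.linalg.svd(q-q.mean(0))[2][0]; print("marks",q.mean(0),np.degrees(np.arctan2(e[1],e[0])),wm.sum())
cs=roi(275,390,250,360)&(W[...,2]>.052)&(W[...,2]<.085)
print("case top z",np.median(W[cs][:,2]),cs.sum()); r=rect(cs,.066,"case")
P=(W[cs][:,:2]*1000).astype(np.float32); print(cv2.minAreaRect(P))
s=roi(318,350,288,315)&(W[...,2]>.04)&(W[...,2]<.056)&(hsv[...,2]>150); print("block",W[s].mean(0),s.sum())
save((c[0]|{"img":cv2.resize(im[220:370,200:400],(800,600),interpolation=2)},),"crop.png")
E
```

```text
cover z med 0.019119244327925996
cover centre [633.7 -41. ] size [112.8 146.4] ang 4.63 px (249.6999969482422, 260.4000244140625)
wing z 0.05610868284508591 381
wing(depth) centre [515.7 -78.9] size [29.6 34.8] ang 65.51 px (291.0, 295.5)
[ 0.51593201 -0.0487345 ]
line [ 0.63550398 -0.04176287] 143.7585535103393 54
marks [ 0.63575329 -0.04272245] 91.54208471639994 348
case top z 0.060250455726850935 1824
case centre [ 467.4 -143.1] size [116.5 149.9] ang 10.66 px (333.4446105957031, 299.45159912109375)
((471.93304443359375, -145.795166015625), (117.24456024169922, 151.48873901367188), 10.37743854522705)
block [ 0.47063004 -0.14471441  0.05071748] 361
```

View pics/crop.png

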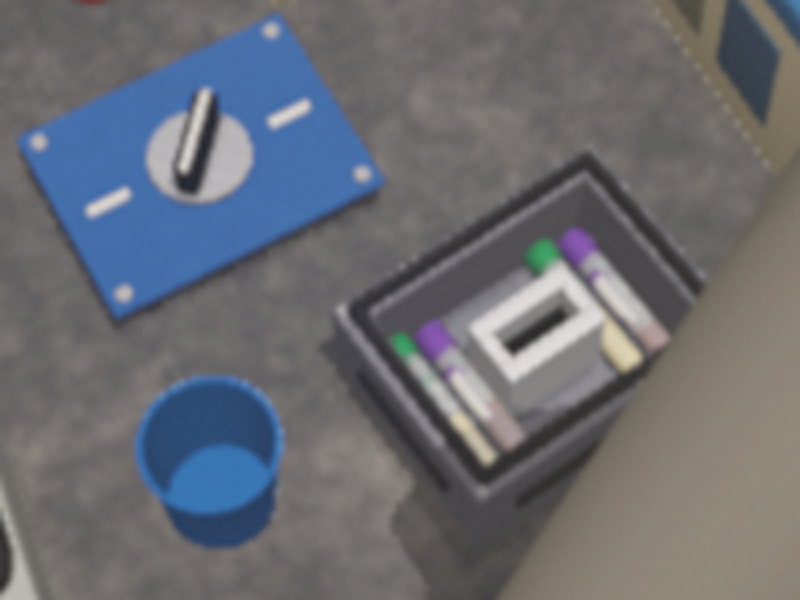

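The crop shows the cover with its marks, the wing turned clear of them, and the case with its slot; the empty blue cup is left of the case. The measured sizes match (112.8x146.4, 116.5x149.9), and the wing is at 143.8-94.6 = 49 deg, which is inside its start range.

```bash
cat >> h.py <<'E'
from scipy.spatial.transform import Rotation as Ro
def to(x,y,z,yaw,frm=None):
    s=env.observe(); p=np.array(s["position"]); R=np.array(s["tool_rot"])
    if frm: p=np.array(frm[:3]); R=rot(frm[3])
    print("shift",(R.T@(np.array([x,y,z])-p)/.3).round(4),"turn",(Ro.from_matrix(R.T@rot(yaw)).as_rotvec(degrees=True)/45).round(4))
def rot(a):
    c,s=np.cos(np.radians(a)),np.sin(np.radians(a)); return np.array([[-s,c,0],[c,s,0],[0,0,-1]]).T.reshape(3,3).T if 0 else np.column_stack([[-s,c,0],[c,s,0],[0,0,-1]])
E
sed -i 's/return np.array(\[\[-s,c,0\],\[c,s,0\],\[0,0,-1\]\]).T.reshape(3,3).T if 0 else /return /' h.py
python3 - <<'E'
from h import *
W=world(cap("scene")); 
ok=W[...,2]>.03
for x in np.arange(.3,1,.05):
    print(round(x,2),[int(1000*max(W[(abs(W[...,0]-x)<.025)&(abs(W[...,1]-y)<.025)][:,2],default=-1)) for y in np.arange(-.45,.3,.05)])
to(.40,-.25,.33,-28); s=env.observe(); print(s["q"])
E
```

```text
0.3 [-746, -748, -750, -749, -748, 686, 687, 666, 471, 323, 202, 185, 474, 473, 462]
0.35 [0, -2, -745, -743, -743, -748, -1000, -1000, 0, 1, 0, 0, 477, 474, 477]
0.4 [1, 0, -264, -456, -620, 64, 71, 70, 7, 6, 5, 102, 452, 452, 453]
0.45 [-1000, -1000, -1000, -1000, -1000, 69, 67, 70, 69, 70, 71, 250, 593, 534, 428]
0.5 [-1000, -1000, -1000, 168, 4, 69, 71, 69, 69, 69, 69, 250, 601, 616, 570]
0.55 [-1000, 255, 255, 169, 6, 69, 68, 57, 6, 24, 19, 255, 602, 607, -749]
0.6 [-1000, 255, 256, 253, 5, 5, 6, 24, 51, 47, 22, 245, 363, -751, -752]
0.65 [-1000, 256, 255, 255, 6, 6, 5, 24, 52, 26, 24, 114, 365, -1000, -1000]
0.7 [-1000, 255, 255, 254, 4, 127, 130, 127, 24, 23, 22, 5, -1000, -1000, -1000]
0.75 [163, 166, 168, 169, 5, 129, 131, 130, 17, 15, 21, 16, 5, -1000, -1000]
0.8 [-1000, 168, 165, 163, 7, 130, 130, 130, 16, 13, 19, 17, 6, -1000, -1000]
0.85 [-1000, -1000, 2, 6, 6, 129, 130, 130, 74, 118, 121, 86, 6, 6, -1000]
0.9 [5, 5, 5, 7, 5, 129, 130, 129, 111, 118, 118, 86, 87, 5, -1000]
0.95 [5, 6, 7, 5, 7, -1000, 3, 5, 6, 5, 7, 86, 8, 6, -1000]
shift [ 0.9964 -0.6168 -0.4054] turn [-9.00e-04 -6.00e-04 -9.63e-01]
[-8.36694932e+01  2.18273954e+01  7.43623921e+01  1.39500975e-04
  8.38570297e+01 -1.23367443e+01]
```

Call:
{"name": "step_arm", "arguments": {"targets": [[[0,0,-0.2],[0,0,0]],[[0.1,-0.06,-0.4],[0,0,-0.1]],[[0.25,-0.15,-0.4],[0,0,-0.25]],[[0.38,-0.23,-0.4],[0,0,-0.4]],[[0.5,-0.31,-0.4],[0,0,-0.55]],[[0.63,-0.39,-0.4],[0,0,-0.7]],[[0.75,-0.46,-0.4],[0,0,-0.83]],[[0.87,-0.54,-0.4],[0,0,-0.96]],[[0.96,-0.59,-0.4],[0,0,-0.96]],[[0.96,-0.59,-0.4],[0,0,-0.96]]], "jaw": 85, "grip_force": 100}}

```text
time_s: 1.03
position: [0.3932, -0.2589, 0.3287]
tool_rot: [[0.471, 0.882, 0.0], [0.882, -0.471, 0.0], [0.0, 0.0, -1.0]]
ft_force: [1.2, -0.8, -0.0]
grip_width: 0.0849
gripper_force: 0.0
```

```bash
python3 - <<'E'
from h import *
to(.55,-.10,.25,14); print(env.observe()["q"])
E
```

```text
shift [0.7133 0.2116 0.2624] turn [ 3.000e-04 -1.000e-04 -9.351e-01]
[-4.78215183e+01  1.00450873e+01  7.14501131e+01  1.23783716e-02
  9.84952312e+01 -1.97382172e+01]
```

Call:
{"name": "step_arm", "arguments": {"targets": [[[0.1,0.03,0.03],[0,0,-0.14]],[[0.2,0.06,0.06],[0,0,-0.28]],[[0.3,0.09,0.1],[0,0,-0.42]],[[0.4,0.12,0.14],[0,0,-0.56]],[[0.5,0.15,0.18],[0,0,-0.7]],[[0.6,0.18,0.22],[0,0,-0.83]],[[0.71,0.21,0.26],[0,0,-0.94]],[[0.71,0.21,0.26],[0,0,-0.94]],[[0.71,0.21,0.26],[0,0,-0.94]]]}}

```text
time_s: 1.78
position: [0.5485, -0.1019, 0.2494]
tool_rot: [[-0.247, 0.969, -0.002], [0.969, 0.247, 0.001], [0.001, -0.002, -1.0]]
ft_force: [0.3, -0.8, -0.7]
grip_width: 0.0849
gripper_force: 0.0
```

```bash
python3 - <<'E'
from h import *
to(.6355,-.0418,.19,53.8)
for n in ("wrist","side"):
    c=cap(n); save(c,n+"1.png"); print((-c[1].T@c[2]).round(3),c[1][2].round(2))
E
```

```text
shift [0.1222 0.3308 0.1977] turn [-0.0017 -0.0023 -0.8781]
[ 0.53  -0.031  0.415] [ 0.07 -0.28 -0.96]
[ 0.    -0.796  0.766] [ 0.52  0.58 -0.63]
```

View pics/wrist1.png

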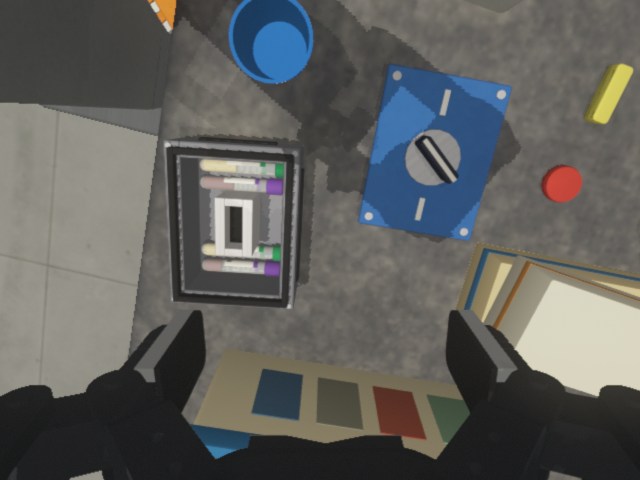

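The wrist view shows everything: the cover at about (436,153), the wing at (436,159), and the whole case at (234,224) with its slot at (236,225). I measure again from here.

```bash
python3 - <<'E'
from h import *
c=cap("wrist"); W=world(c); im=c[0]["img"]; hsv=cv2.cvtColor(im,cv2.COLOR_RGB2HSV); v,u=np.mgrid[:480,:640]
roi=lambda a,b,cc,d:(u>a)&(u<b)&(v>cc)&(v<d)
def rect(m,h,n):
    cs=cv2.findContours(m.astype(np.uint8),0,1)[0]; k=max(cs,key=cv2.contourArea).reshape(-1,2)
    print(n,cv2.minAreaRect((ray(c,k,h)[:,:2]*1000).astype(np.float32)))
def ax(m,h,n):
    q=ray(c,np.c_[u[m],v[m]],h)[:,:2]; e=np.linalg.svd(q-q.mean(0))[2][0]; print(n,(q.mean(0)*1000).round(1),np.degrees(np.arctan2(e[1],e[0])).round(1),m.sum())
blue=(hsv[...,0]>100)&(hsv[...,0]<125)&(hsv[...,1]>130)&roi(340,530,55,250)&(W[...,2]<.03)
print("cover z",np.median(W[blue][:,2])); rect(blue,.019,"cover")
h=W[...,2]; wh=(hsv[...,1]<60)&(hsv[...,2]>150)
ax(wh&roi(410,465,130,190)&(h>.04),.047,"wing line")
ax(wh&(roi(438,455,85,120)|roi(412,428,193,225)),.019,"marks")
top=roi(155,310,130,315)&(h>.055)&(h<.08); print("seal z",np.median(h[top])); rect(top,.062,"case")
ax(wh&roi(210,257,195,257)&(h>.045)&(h<.056),.051,"block"); rect(wh&roi(210,257,195,257)&(h>.045)&(h<.056),.051,"block")
rect((hsv[...,2]<60)&roi(222,248,203,245),.051,"slot")
o=roi(160,305,135,310)&(h<.05)  # opening interior
P=(W[top][:,:2]*1000).astype(np.float32); print("depth",cv2.minAreaRect(P))
E
```

```text
cover z 0.019486348760741318
cover ((635.19384765625, -41.277320861816406), (113.10523223876953, 146.6973876953125), 4.742609977722168)
wing line [635.7 -41. ] -36.5 211
marks [635.5 -35.4] 94.8 224
seal z 0.060536307281142676
case ((473.3082580566406, -143.19485473632812), (114.27301025390625, 147.89602661132812), 10.595088958740234)
block [ 472.  -143.9] -80.0 1359
block ((472.3323974609375, -144.7119598388672), (34.01747512817383, 54.3623161315918), 11.217479705810547)
slot ((473.26611328125, -141.70179748535156), (9.189903259277344, 32.155757904052734), 10.74311637878418)
depth ((472.3541564941406, -144.8942108154297), (116.24331665039062, 150.17916870117188), 10.515239715576172)
```

Call:
{"name": "step_arm", "arguments": {"targets": [[[0.02,0.06,0.03],[0,0,-0.14]],[[0.04,0.12,0.07],[0,0,-0.28]],[[0.06,0.18,0.1],[0,0,-0.42]],[[0.08,0.23,0.13],[0,0,-0.56]],[[0.1,0.28,0.16],[0,0,-0.7]],[[0.122,0.331,0.198],[0,0,-0.83]],[[0.122,0.331,0.198],[0,0,-0.873]],[[0.122,0.331,0.198],[0,0,-0.873]],[[0.122,0.331,0.198],[0,0,-0.873]],[[0.122,0.331,0.198],[0,0,-0.873]]], "jaw": 40}}

```text
time_s: 2.77
position: [0.6354, -0.0443, 0.1921]
tool_rot: [[-0.802, 0.598, 0.001], [0.598, 0.802, -0.0], [-0.001, 0.0, -1.0]]
ft_force: [-0.4, -0.2, 1.3]
grip_width: 0.0403
gripper_force: 0.0
```

```bash
python3 - <<'E'
from h import *
to(.6353,-.0412,.027,53.5); print(env.observe()["position"])
E
```

```text
shift [0.007  0.0079 0.5503] turn [ 0.0005  0.0017 -0.0047]
[ 0.63535799 -0.04427167  0.19208039]
```

Call:
{"name": "step_arm", "arguments": {"targets": [[[0.007,0.008,0.1],[0,0,-0.005]],[[0.007,0.008,0.2],[0,0,-0.005]],[[0.007,0.008,0.3],[0,0,-0.005]],[[0.007,0.008,0.38],[0,0,-0.005]],[[0.007,0.008,0.42],[0,0,-0.005]],[[0.007,0.008,0.42],[0,0,-0.005]],[[0.007,0.008,0.42],[0,0,-0.005]],[[0.007,0.008,0.42],[0,0,-0.005]]]}}

```text
time_s: 3.43
position: [0.636, -0.0406, 0.0669]
tool_rot: [[-0.805, 0.593, 0.003], [0.593, 0.805, -0.001], [-0.003, 0.001, -1.0]]
ft_force: [-0.3, 0.0, 0.5]
grip_width: 0.0401
gripper_force: 0.0
```

```bash
python3 - <<'E'
from h import *
to(.6353,-.0412,.027,53.5); print(env.observe()["position"])
E
```

```text
shift [ 0.0011 -0.0031  0.1329] turn [0.0014 0.0034 0.0028]
[ 0.63601806 -0.04061996  0.06688112]
```

Call:
{"name": "step_arm", "arguments": {"targets": [[[0.001,-0.003,0.06],[0,0,0]],[[0.001,-0.003,0.11],[0,0,0]],[[0.001,-0.003,0.13],[0,0,0]],[[0.001,-0.003,0.13],[0,0,0]],[[0.001,-0.003,0.13],[0,0,0]]]}}

```text
time_s: 3.85
position: [0.6351, -0.0408, 0.0273]
tool_rot: [[-0.806, 0.592, 0.002], [0.592, 0.806, -0.0], [-0.001, 0.001, -1.0]]
ft_force: [0.3, 0.2, -0.7]
grip_width: 0.04
gripper_force: 0.0
```

Call:
{"name": "step_arm", "arguments": {"targets": [[[0,0,0],[0,0,0]],[[0,0,0],[0,0,0]],[[0,0,0],[0,0,0]],[[0,0,0],[0,0,0]],[[0,0,0],[0,0,0]],[[0,0,0],[0,0,0]],[[0,0,0],[0,0,0]],[[0,0,0],[0,0,0]]], "jaw": 0, "grip_force": 90}}

```text
time_s: 4.52
position: [0.6345, -0.0407, 0.0261]
tool_rot: [[-0.806, 0.592, -0.0], [0.592, 0.806, 0.0], [0.0, -0.0, -1.0]]
ft_force: [0.1, 0.4, 0.7]
grip_width: -0.0001
gripper_force: 0.0
```

The jaws shut on nothing, so I look.

```bash
python3 - <<'E'
from h import *
a=cap("wrist")[0]["img"]; b=cap("scene")[0]["img"][180:330,170:370]; 
cv2.imwrite("pics/miss.png",np.hstack([cv2.resize(a,(400,300)),cv2.resize(b,(400,300),interpolation=2)])[:,:,::-1])
s=env.observe(); print(s["position"],s["grip_width"],s["gripper_force"])
E
```

```text
[ 0.63449764 -0.04064124  0.02607088] -7.171540271745271e-06 0.0
```

View pics/miss.png

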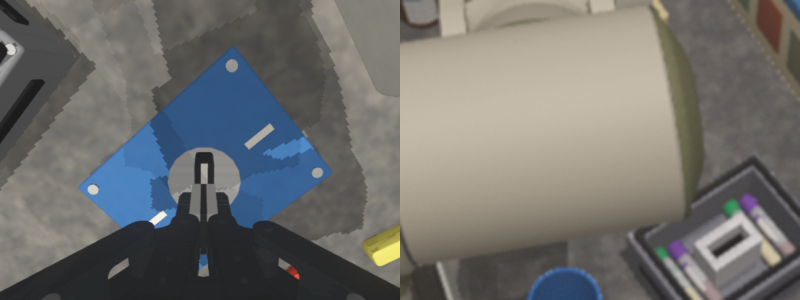

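The wrist half shows the wing at about (204,165) running between the fingers, although the width reads 0. I zoom in.

```bash
python3 - <<'E'
from h import *
c=cap("wrist"); a=c[0]["img"]; cv2.imwrite("pics/z.png",cv2.resize(a[210:450,210:450],(600,600),interpolation=2)[:,:,::-1])
W=world(c); print(W[250:440:10,325].round(3))
E
```

```text
[[ 0.617 -0.028  0.033]
 [ 0.617 -0.028  0.046]
 [ 0.619 -0.03   0.048]
 [ 0.622 -0.032  0.048]
 [ 0.626 -0.035  0.048]
 [ 0.625 -0.034  0.058]
 [ 0.625 -0.034  0.067]
 [ 0.624 -0.034  0.075]
 [ 0.625 -0.034  0.08 ]
 [ 0.624 -0.034  0.086]
 [ 0.627 -0.036  0.087]
 [ 0.63  -0.038  0.086]
 [ 0.632 -0.04   0.086]
 [ 0.635 -0.042  0.087]
 [ 0.638 -0.044  0.086]
 [ 0.641 -0.046  0.086]
 [ 0.687 -0.08   0.02 ]
 [ 0.692 -0.084  0.019]
 [ 0.71  -0.097  0.001]]
```

View pics/z.png

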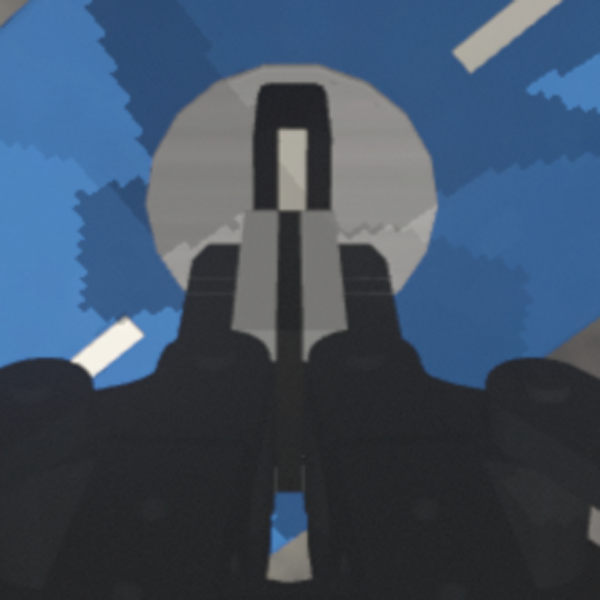

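```bash
python3 - <<'E'
from h import *
c=cap("wrist"); W=world(c); s=env.observe(); p=s["position"]; R=np.array(s["tool_rot"]); L=((W-p)@R*1000).round(0)
print(p)
for r in range(270,345,6): print(r,[tuple(L[r,k].astype(int)) for k in (295,305,309,314,325,335,345)])
E
```

```text
[ 0.63448502 -0.04062991  0.0260866 ]
270 [(np.int64(9), np.int64(-13), np.int64(3)), (np.int64(10), np.int64(-9), np.int64(2)), (np.int64(10), np.int64(-7), np.int64(3)), (np.int64(19), np.int64(-4), np.int64(-21)), (np.int64(19), np.int64(0), np.int64(-22)), (np.int64(18), np.int64(3), np.int64(-20)), (np.int64(10), np.int64(8), np.int64(2))]
276 [(np.int64(7), np.int64(-13), np.int64(3)), (np.int64(6), np.int64(-9), np.int64(4)), (np.int64(7), np.int64(-7), np.int64(3)), (np.int64(16), np.int64(-5), np.int64(-21)), (np.int64(16), np.int64(0), np.int64(-22)), (np.int64(16), np.int64(3), np.int64(-21)), (np.int64(7), np.int64(8), np.int64(4))]
282 [(np.int64(3), np.int64(-14), np.int64(4)), (np.int64(4), np.int64(-9), np.int64(3)), (np.int64(4), np.int64(-7), np.int64(4)), (np.int64(14), np.int64(-5), np.int64(-20)), (np.int64(14), np.int64(0), np.int64(-22)), (np.int64(14), np.int64(3), np.int64(-20)), (np.int64(4), np.int64(8), np.int64(3))]
288 [(np.int64(1), np.int64(-14), np.int64(3)), (np.int64(0), np.int64(-9), np.int64(4)), (np.int64(1), np.int64(-7), np.int64(3)), (np.int64
[... 2301 characters left out ...]
64(3), np.int64(-52)), (np.int64(12), np.int64(6), np.int64(-55))]
336 [(np.int64(8), np.int64(-10), np.int64(-50)), (np.int64(11), np.int64(-6), np.int64(-56)), (np.int64(12), np.int64(-5), np.int64(-58)), (np.int64(12), np.int64(-4), np.int64(-57)), (np.int64(12), np.int64(0), np.int64(-57)), (np.int64(12), np.int64(3), np.int64(-58)), (np.int64(12), np.int64(6), np.int64(-57))]
342 [(np.int64(12), np.int64(-9), np.int64(-62)), (np.int64(12), np.int64(-6), np.int64(-62)), (np.int64(12), np.int64(-5), np.int64(-61)), (np.int64(11), np.int64(-4), np.int64(-60)), (np.int64(11), np.int64(0), np.int64(-60)), (np.int64(11), np.int64(3), np.int64(-60)), (np.int64(12), np.int64(5), np.int64(-62))]
```

The depth map puts the shut fingertips about 25 mm behind the reported TCP, at z about 0.051. That is just over the wing's top, so they shut above it. I open, go down in small steps while watching the force, and close again.

Call:
{"name": "step_arm", "arguments": {"targets": [[[0,0,0],[0,0,0]],[[0,0,0],[0,0,0]],[[0,0,0],[0,0,0]],[[0,0,0],[0,0,0]],[[0,0,0],[0,0,0]],[[0,0,0.01],[0,0,0]],[[0,0,0.02],[0,0,0]],[[0,0,0.02],[0,0,0]]], "jaw": 40}}

```text
time_s: 5.38
position: [0.6341, -0.0406, 0.0193]
tool_rot: [[-0.806, 0.592, -0.001], [0.592, 0.806, 0.0], [0.001, -0.0, -1.0]]
ft_force: [-0.2, 0.3, -0.0]
grip_width: 0.0403
gripper_force: 0.0
```

```bash
python3 - <<'E'
from h import *
c=cap("wrist"); W=world(c); s=env.observe(); p=s["position"]; R=np.array(s["tool_rot"]); L=(W-p)@R*1000
print(p,s["ft_force"])
# nearest-to-tip finger points: 8<x<14 face; lowest z by y
m=(abs(L[...,0]-11.5)<1.2)&(abs(L[...,1])<45)&(L[...,2]<-4)
for y in range(-40,41,4):
    k=m&(abs(L[...,1]-y)<2); print(y,k.sum(),L[k][:,2].max().round(1) if k.any() else None)
E
```

```text
[ 0.63422762 -0.04056877  0.01958782] [ 0.20923337  0.45901352 -0.0600866 ]
-40 195 -71.7
-36 1 -69.7
-32 99 -63.4
-28 271 -28.2
-24 802 -27.6
-20 422 -4.0
-16 15 -4.1
-12 640 -4.1
-8 872 -4.0
-4 870 -25.0
0 837 -27.0
4 882 -26.6
8 877 -4.0
12 498 -4.0
16 6 -4.1
20 543 -4.1
24 831 -4.0
28 197 -29.3
32 99 -63.5
36 0 None
40 279 -70.4
```

Call:
{"name": "step_arm", "arguments": {"targets": [[[0,0,0.02],[0,0,0]],[[0,0,0.04],[0,0,0]],[[0,0,0.06],[0,0,0]],[[0,0,0.06],[0,0,0]],[[0,0,0.06],[0,0,0]]]}}

```text
time_s: 5.85
position: [0.6342, -0.0406, 0.0015]
tool_rot: [[-0.806, 0.592, -0.001], [0.592, 0.806, 0.0], [0.001, -0.0, -1.0]]
ft_force: [0.3, -1.3, 0.5]
grip_width: 0.0398
gripper_force: 0.0
```

Call:
{"name": "step_arm", "arguments": {"targets": [[[0,0,0],[0,0,0]],[[0,0,0],[0,0,0]],[[0,0,0],[0,0,0]],[[0,0,0],[0,0,0]],[[0,0,0],[0,0,0]],[[0,0,0],[0,0,0]]], "jaw": 0, "grip_force": 90}}

```text
time_s: 6.35
position: [0.6348, -0.0406, 0.0026]
tool_rot: [[-0.806, 0.592, 0.001], [0.592, 0.806, -0.0], [-0.001, 0.0, -1.0]]
ft_force: [-0.8, 0.2, 4.5]
grip_width: 0.0101
gripper_force: 88.4
```

Gripped at 10 mm and 88 N. I lift.

Call:
{"name": "step_arm", "arguments": {"targets": [[[0,0,-0.03],[0,0,0]],[[0,0,-0.08],[0,0,0]],[[0,0,-0.15],[0,0,0]],[[0,0,-0.22],[0,0,0]],[[0,0,-0.3],[0,0,0]],[[0,0,-0.37],[0,0,0]],[[0,0,-0.4],[0,0,0]],[[0,0,-0.4],[0,0,0]],[[0,0,-0.4],[0,0,0]]]}}

```text
time_s: 7.1
position: [0.634, -0.0405, 0.1212]
tool_rot: [[-0.806, 0.592, -0.001], [0.592, 0.806, 0.0], [0.001, -0.001, -1.0]]
ft_force: [-0.4, 0.9, -3.8]
grip_width: 0.01
gripper_force: 88.4
```

```bash
cat > cov.py <<'E'
from h import *
def cover(c=None,lim=40):
    c=c or cap("wrist"); W=world(c); im=c[0]["img"]; hsv=cv2.cvtColor(im,cv2.COLOR_RGB2HSV)
    s=env.observe(); p=np.array(s["position"]); R=np.array(s["tool_rot"]); L=(W-p)@R*1000
    b=(hsv[...,0]>100)&(hsv[...,0]<125)&(hsv[...,1]>130)&(abs(L[...,0])<110)&(abs(L[...,1])<110)&(L[...,2]<35)&(L[...,2]>-40)
    P=W[b]; n=P.mean(0); vt=np.linalg.svd(P-n,full_matrices=False)[2]; nz=vt[2]*np.sign(vt[2][2])
    print("flange top: mean",n.round(4),"normal",nz.round(3),"tool z med",np.median(L[b][:,2]).round(1),b.sum())
    h=np.median(P[:,2]); wh=((hsv[...,1]<45)&(hsv[...,2]>130)&(abs(W[...,2]-h)<.004)).astype(np.uint8)
    for k in cv2.findContours(wh,0,1)[0]:
        if cv2.contourArea(k)>30:
            q=ray(c,k.reshape(-1,2),h)[:,:2]*1000; r=cv2.minAreaRect(q.astype(np.float32)); print(" white",np.round(r[0],1),np.round(r[1],1),round(r[2],1))
    k=max(cv2.findContours(b.astype(np.uint8),0,1)[0],key=cv2.contourArea).reshape(-1,2)
    r=cv2.minAreaRect((ray(c,k,h)[:,:2]*1000).astype(np.float32)); print(" rect",r)
    print(" tcp",p.round(4),"yaw",np.degrees(np.arctan2(R[1,1],R[0,1])).round(2),"F",np.round(s["ft_force"],1),"w",s["grip_width"],"t",s["time_s"])
    return c
E
python3 - <<'E'
from cov import *
c=cover(); save(c,"lift.png")
E
```

```text
flange top: mean [ 0.618  -0.022   0.1379] normal [-0.001 -0.     1.   ] tool z med -17.4 62330
 white [ 592.  -110.5] [7.7 7.6] 53.7
 white [677.5  27.8] [7.8 7.3] 53.7
 white [618.2 -49.1] [16.1  3.8] 53.7
 white [629.5 -23.6] [38.3 13.5] 12.9
 white [630.4   8.7] [ 5.4 22.3] 4.8
 white [581.2  19.7] [7.2 7.2] 55.3
 rect ((633.8256225585938, -40.77397155761719), (112.35801696777344, 146.1575927734375), 4.846274375915527)
 tcp [ 0.6337 -0.0405  0.1204] yaw 53.67 F [-0.6 -0.1 -3.9] w 0.0098426745181794 t 7.15
```

View pics/lift.png

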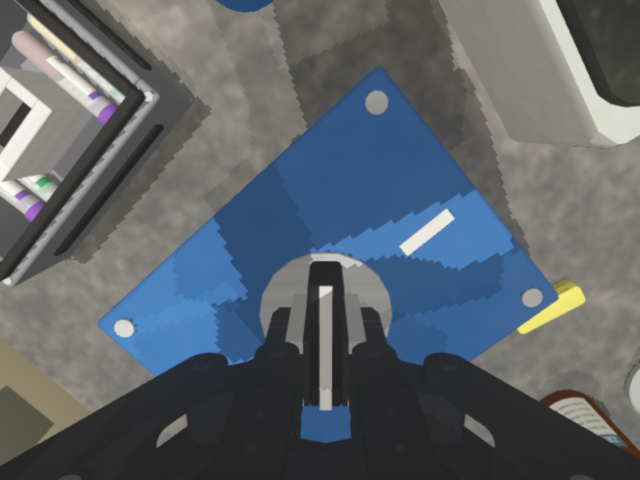

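The cover hangs level in the grip, centred under the tool at (326,330); the timer and bench are clear below it. I carry it over the case.

```bash
python3 - <<'E'
from h import *
to(.4725,-.1444,.12,59.3)
E
```

```text
shift [ 0.2276 -0.5974  0.0028] turn [-0.0013 -0.0036 -0.125 ]
```

Call:
{"name": "step_arm", "arguments": {"targets": [[[0.015,-0.04,0],[0,0,-0.01]],[[0.045,-0.12,0],[0,0,-0.03]],[[0.08,-0.21,0],[0,0,-0.05]],[[0.115,-0.3,0],[0,0,-0.07]],[[0.15,-0.39,0],[0,0,-0.09]],[[0.185,-0.48,0],[0,0,-0.11]],[[0.21,-0.555,0],[0,0,-0.12]],[[0.228,-0.597,0],[0,0,-0.125]],[[0.228,-0.597,0],[0,0,-0.125]],[[0.228,-0.597,0],[0,0,-0.125]]]}}

```text
time_s: 7.98
position: [0.4728, -0.1444, 0.1213]
tool_rot: [[-0.859, 0.512, -0.001], [0.512, 0.859, 0.001], [0.002, 0.0, -1.0]]
ft_force: [-0.7, 0.5, -3.2]
grip_width: 0.0103
gripper_force: 88.5
```

```bash
python3 - <<'E'
from cov import *
cover(); to(.4725,-.1444,.0625,59.3)
E
```

```text
flange top: mean [ 0.4552 -0.1274  0.138 ] normal [-0.001 -0.001  1.   ] tool z med -16.6 62374
 white [ 437.8 -218. ] [7.7 7.6] 59.2
 white [ 464.6 -167.5] [ 3.1 11.3] 41.2
 white [509.6 -72. ] [7.4 7.7] 49.5
 white [ 477.2 -122.3] [ 5.5 15.3] 69.8
 white [ 453.  -156.3] [ 9.  13.7] 54.3
 white [464.5 -95.7] [ 5.4 22.3] 10.4
 white [414.5 -89.4] [7.3 7.1] 59.2
 rect ((472.7912292480469, -144.54132080078125), (112.5471420288086, 146.0335693359375), 10.348329544067383)
 tcp [ 0.4734 -0.1442  0.1214] yaw 59.28 F [ 0.8  0.5 -3.8] w 0.01033502683570925 t 8.0333
shift [ 0.002  -0.0023  0.1963] turn [ 0.0004 -0.0016 -0.0005]
```

Call:
{"name": "step_arm", "arguments": {"targets": [[[0,-0.002,0.05],[0,0,0]],[[0,-0.002,0.1],[0,0,0]],[[0,-0.002,0.13],[0,0,0]],[[0,-0.002,0.16],[0,0,0]],[[0,-0.002,0.18],[0,0,0]],[[0,-0.002,0.195],[0,0,0]],[[0,-0.002,0.195],[0,0,0]],[[0,-0.002,0.195],[0,0,0]]]}}

```text
time_s: 8.7
position: [0.4732, -0.145, 0.0638]
tool_rot: [[-0.86, 0.511, 0.0], [0.511, 0.86, -0.0], [-0.0, 0.0, -1.0]]
ft_force: [-0.5, 1.2, -2.7]
grip_width: 0.0104
gripper_force: 88.5
```

Call:
{"name": "step_arm", "arguments": {"targets": [[[0,0,0.01],[0,0,0]],[[0,0,0.02],[0,0,0]],[[0,0,0.03],[0,0,0]],[[0,0,0.03],[0,0,0]],[[0,0,0.03],[0,0,0]],[[0,0,0.03],[0,0,0]]]}}

```text
time_s: 9.2
position: [0.4731, -0.145, 0.0547]
tool_rot: [[-0.86, 0.511, 0.0], [0.511, 0.86, -0.0], [-0.0, -0.0, -1.0]]
ft_force: [0.2, 0.1, -2.5]
grip_width: 0.0104
gripper_force: 88.8
```

Call:
{"name": "step_arm", "arguments": {"targets": [[[0,0,0.003],[0,0,0]],[[0,0,0.005],[0,0,0]],[[0,0,0.005],[0,0,0]],[[0,0,0.005],[0,0,0]]]}}

```text
time_s: 9.53
position: [0.4731, -0.145, 0.0533]
tool_rot: [[-0.86, 0.51, 0.0], [0.51, 0.86, -0.0], [-0.0, -0.0, -1.0]]
ft_force: [-0.1, 1.2, 1.9]
grip_width: 0.0103
gripper_force: 89.1
```

```bash
python3 - <<'E'
from cov import *
cover()
E
```

```text
flange top: mean [ 0.4556 -0.1233  0.0695] normal [-0.01   0.032  0.999] tool z med -16.7 65006
 white [ 438.2 -218.7] [7.8 7.6] 59.3
 white [ 464.8 -168.1] [ 3.7 12.9] 40.6
 white [509.7 -72.6] [7.1 7.6] 21.2
 white [ 476.  -124.3] [17.8 11.3] 20.2
 white [ 454.6 -155.7] [17.  13.6] 84.2
 white [464.6 -96.3] [ 5.2 22.3] 10.5
 white [414.3 -90.1] [6.8 6.5] 59.3
 rect ((473.02862548828125, -145.20806884765625), (112.51411437988281, 146.21566772460938), 10.467805862426758)
 tcp [ 0.4731 -0.145   0.0533] yaw 59.3 F [-0.3 -0.7  1.6] w 0.010278013535063033 t 9.5833
```

The force went from -3 N to +1.9 N at cover z about 0.0515, so the cover rests on the seal. I turn the wing 48.9 deg clockwise in two calls.

Call:
{"name": "step_arm", "arguments": {"targets": [[[0,0,0],[0,0,0.1]],[[0,0,0],[0,0,0.2]],[[0,0,0],[0,0,0.3]],[[0,0,0],[0,0,0.4]],[[0,0,0],[0,0,0.5]],[[0,0,0],[0,0,0.6]],[[0,0,0],[0,0,0.7]],[[0,0,0],[0,0,0.8]],[[0,0,0],[0,0,0.8]],[[0,0,0],[0,0,0.8]]]}}

```text
time_s: 10.42
position: [0.4735, -0.1448, 0.0533]
tool_rot: [[-0.397, 0.918, 0.001], [0.918, 0.397, 0.0], [-0.0, 0.001, -1.0]]
ft_force: [0.7, 2.0, 1.8]
grip_width: 0.0102
gripper_force: 89.3
```

```bash
python3 - <<'E'
from cov import *
cover()
E
```

```text
flange top: mean [ 0.4635 -0.1142  0.07  ] normal [-0.002  0.001  1.   ] tool z med -16.7 58698
 white [ 436.9 -219.3] [7. 5.] 59.8
 white [ 484.4 -196.7] [ 2.  13.2] 10.7
 white [ 452.2 -156.4] [4.1 8.1] 16.2
 white [ 455.2 -144.3] [16.   5.9] 20.6
 white [ 454.5 -136. ] [12.4  4.1] 23.3
 white [ 484.4 -130.8] [13.9 41.3] 64.5
 white [509.2 -73.2] [7.2 7.7] 29.8
 white [464.4 -96.7] [ 5.1 22.1] 10.4
 white [414.2 -90.4] [6.7 6.9] 87.3
 rect ((469.95111083984375, -128.36865234375), (112.18416595458984, 111.88796997070312), 10.361457824707031)
 tcp [ 0.4734 -0.1448  0.0533] yaw 23.43 F [2.  2.9 2.2] w 0.010131813237681754 t 10.4667
```

Call:
{"name": "step_arm", "arguments": {"targets": [[[0,0,0],[0,0,0.1]],[[0,0,0],[0,0,0.2]],[[0,0,0],[0,0,0.29]],[[0,0,0],[0,0,0.29]],[[0,0,0],[0,0,0.29]],[[0,0,0],[0,0,0.29]]]}}

```text
time_s: 10.97
position: [0.4733, -0.1451, 0.0532]
tool_rot: [[-0.181, 0.984, 0.001], [0.984, 0.181, -0.0], [-0.0, 0.001, -1.0]]
ft_force: [2.2, 1.5, 2.2]
grip_width: 0.0102
gripper_force: 89.3
```

```bash
python3 - <<'E'
from cov import *
c=cover(); save(c,"turned.png")
E
```

```text
flange top: mean [ 0.4667 -0.1123  0.0699] normal [-0.002  0.001  1.   ] tool z med -16.7 57932
 white [ 482.4 -199. ] [ 5.3 15.7] 10.1
 white [ 497.4 -145.2] [ 4.7 13.9] 29.7
 white [ 449.9 -150.6] [10.1  5.2] 72.0
 white [ 455.6 -140.9] [16.9  6.4] 10.3
 white [ 456.7 -132.6] [12.8  5.4] 10.3
 white [ 481.3 -129.4] [13.9 33.9] 49.5
 white [464.1 -97.1] [ 5.1 21.8] 10.1
 white [509.  -73.7] [7.5 7.2] 10.4
 white [414.  -90.6] [7.  6.9] 65.4
 rect ((468.4915771484375, -121.5445785522461), (112.293212890625, 97.45386505126953), 10.300528526306152)
 tcp [ 0.4733 -0.1451  0.0532] yaw 10.38 F [3.4 1.4 1.8] w 0.010072423864377206 t 11.0167
```

View pics/turned.png

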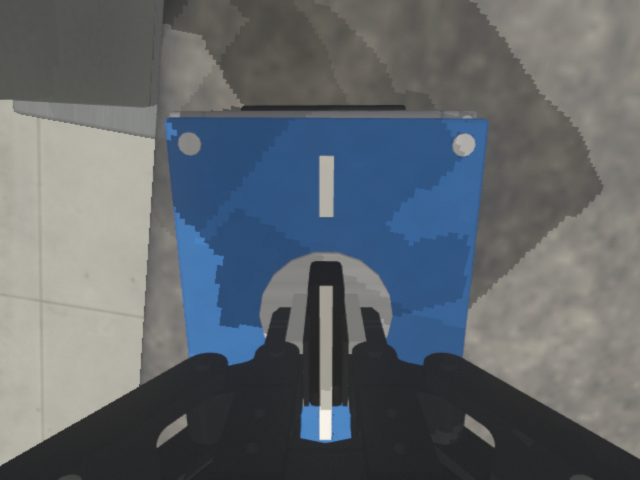

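The wing's line and the white mark line up at column 325. Now I press down.

Call:
{"name": "step_arm", "arguments": {"targets": [[[0,0,0.006],[0,0,0]],[[0,0,0.012],[0,0,0]],[[0,0,0.018],[0,0,0]],[[0,0,0.024],[0,0,0]],[[0,0,0.024],[0,0,0]],[[0,0,0.024],[0,0,0]]]}}

```text
time_s: 11.52
position: [0.4733, -0.1451, 0.0466]
tool_rot: [[-0.179, 0.984, 0.001], [0.984, 0.179, -0.001], [-0.001, 0.001, -1.0]]
ft_force: [1.2, 2.2, 11.8]
grip_width: 0.0104
gripper_force: 90.5
```

Call:
{"name": "step_arm", "arguments": {"targets": [[[0,0,0.003],[0,0,0]],[[0,0,0.005],[0,0,0]],[[0,0,0.005],[0,0,0]],[[0,0,0.005],[0,0,0]]]}}

```text
time_s: 11.85
position: [0.4734, -0.1451, 0.0465]
tool_rot: [[-0.179, 0.984, 0.002], [0.984, 0.179, -0.001], [-0.002, 0.002, -1.0]]
ft_force: [-3.2, 4.6, 28.3]
grip_width: 0.01
gripper_force: 93.3
```

```bash
python3 - <<'E'
from cov import *
cover()
E
```

```text
flange top: mean [ 0.4667 -0.1123  0.0633] normal [-0.002  0.001  1.   ] tool z med -16.9 58145
 white [ 482.3 -198.9] [ 5.2 15.7] 10.0
 white [ 452.9 -143.6] [24.2 11.7] 51.2
 white [ 456.4 -132.9] [13.6  6.6] 10.2
 white [ 485.2 -132.7] [13.6 45.1] 52.0
 white [464.  -97.1] [ 4.8 21.8] 10.2
 white [509.1 -73.7] [7.4 7.6] 15.4
 white [413.9 -90.6] [7.1 6.8] 10.3
 rect ((468.4620361328125, -121.54019165039062), (112.11540985107422, 97.43195343017578), 10.161527633666992)
 tcp [ 0.4734 -0.1451  0.0465] yaw 10.3 F [-3.6  4.1 28. ] w 0.010454274609667512 t 11.9
```

Call:
{"name": "step_arm", "arguments": {"targets": [[[0,0,-0.001],[0,0,0]],[[0,0,-0.001],[0,0,0]],[[0,0,-0.001],[0,0,0]],[[0,0,-0.001],[0,0,0]],[[0,0,-0.001],[0,0,0]],[[0,0,-0.001],[0,0,0]],[[0,0,-0.001],[0,0,0]],[[0,0,-0.001],[0,0,0]]]}}

```text
time_s: 12.57
position: [0.4734, -0.1451, 0.0465]
tool_rot: [[-0.179, 0.984, 0.002], [0.984, 0.179, -0.001], [-0.002, 0.002, -1.0]]
ft_force: [-2.6, 4.2, 23.3]
grip_width: 0.0102
gripper_force: 92.5
```

The cover is flush against a hard stop, holding steady at 23 N with the height unchanged. I hand the job in.

```bash
python3 -c "
from rig import close_job
print(close_job())"
```

```text
the job is handed in; nothing more can be done
None
```

The job is handed in at about 12.6 s: the cover was set on the seal, the wing turned onto the marks, and the cover is pressed down to a hard stop at flush height, still gripped and held at about 23 N; the bystanders were not re-checked at the end.

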